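Set the stock tags on the reagent board

TASK

Set the stock board: with a fingertip, push over the hinged tags that are wrong, so that only the full bins (a bottle in every compartment) have their tags leaning back with the green face up, and the tags of the other bins lean forward with the red face up. Push lightly, leave tags that are already right as they are, and leave the bottles and the other things on the bench where they stand.

Things in the scene. Friction and masses are not known exactly. Their poses are not given: they have to be found in the camera images.
- stock_board: fixed light grey board on the worktop, 300 (x) x 490 (y) x 8 mm, tags along its near edge, bins behind; origin at the centre of its underside, x axis from the tags to the bins (about away from the robot), same yaw as the bins. Each tag is a plate 60 mm wide, 4 mm thick, 30 g, on a black bracket; its free edge is 66 mm from the hinge. Bracket arms, 36 mm either side, reach 16 mm above the hinge
- bin_a: white open bin fixed on the board, 106 x 106 x 45 mm, 2 x 2 compartments; full = a bottle in all four. Bins are 115 mm apart along y, in any order. Origin: centre of its underside, 8 mm above the worktop; x away from its tag, y along the row. Its tag's hinge line runs along y, 148 mm from the origin along -x (95 mm before the bin's front), 22 mm above the origin
- tag_a (a joint): hinge angle of bin_a's tag, rad: 0 = leaning 45 deg towards the bin, green face up (shows green); 1.57 = leaning 45 deg towards the robot, red face up (shows red); 0.785 = upright. Leaning, its free edge is 47 mm above the hinge and 47 mm to one side. It turns easily and, once pushed past upright, falls by its own weight to the stop on that side
- bin_b: white open bin fixed on the board, 106 x 106 x 45 mm, 2 x 2 compartments; full = a bottle in all four. Bins are 115 mm apart along y, in any order. Origin: centre of its underside, 8 mm above the worktop; x away from its tag, y along the row. Its tag's hinge line runs along y, 148 mm from the origin along -x (95 mm before the bin's front), 22 mm above the origin
- tag_b (a joint): hinge angle of bin_b's tag, rad: 0 = leaning 45 deg towards the bin, green face up (shows green); 1.57 = leaning 45 deg towards the robot, red face up (shows red); 0.785 = upright. Leaning, its free edge is 47 mm above the hinge and 47 mm to one side. It turns easily and, once pushed past upright, falls by its own weight to the stop on that side
- bin_c: white open bin fixed on the board, 106 x 106 x 45 mm, 2 x 2 compartments; full = a bottle in all four. Bins are 115 mm apart along y, in any order. Origin: centre of its underside, 8 mm above the worktop; x away from its tag, y along the row. Its tag's hinge line runs along y, 148 mm from the origin along -x (95 mm before the bin's front), 22 mm above the origin
- tag_c (a joint): hinge angle of bin_c's tag, rad: 0 = leaning 45 deg towards the bin, green face up (shows green); 1.57 = leaning 45 deg towards the robot, red face up (shows red); 0.785 = upright. Leaning, its free edge is 47 mm above the hinge and 47 mm to one side. It turns easily and, once pushed past upright, falls by its own weight to the stop on that side
- bin_d: white open bin fixed on the board, 106 x 106 x 45 mm, 2 x 2 compartments; full = a bottle in all four. Bins are 115 mm apart along y, in any order. Origin: centre of its underside, 8 mm above the worktop; x away from its tag, y along the row. Its tag's hinge line runs along y, 148 mm from the origin along -x (95 mm before the bin's front), 22 mm above the origin
- tag_d (a joint): hinge angle of bin_d's tag, rad: 0 = leaning 45 deg towards the bin, green face up (shows green); 1.57 = leaning 45 deg towards the robot, red face up (shows red); 0.785 = upright. Leaning, its free edge is 47 mm above the hinge and 47 mm to one side. It turns easily and, once pushed past upright, falls by its own weight to the stop on that side
- bottle_a0: loose 100 ml bottle with a blue cap, 46 mm across, 86 mm high, standing in a compartment of a bin; origin at the centre of its underside; stays there
- bottle_a1: loose 100 ml bottle with a blue cap, 46 mm across, 86 mm high, standing in a compartment of a bin; origin at the centre of its underside; stays there
- bottle_a2: loose 100 ml bottle with a blue cap, 46 mm across, 86 mm high, standing in a compartment of a bin; origin at the centre of its underside; stays there
- bottle_a3: loose 100 ml bottle with a blue cap, 46 mm across, 86 mm high, standing in a compartment of a bin; origin at the centre of its underside; stays there
- bottle_b0: loose 100 ml bottle with a blue cap, 46 mm across, 86 mm high, standing in a compartment of a bin; origin at the centre of its underside; stays there
- bottle_b1: loose 100 ml bottle with a blue cap, 46 mm across, 86 mm high, standing in a compartment of a bin; origin at the centre of its underside; stays there
- bottle_b2: loose 100 ml bottle with a blue cap, 46 mm across, 86 mm high, standing in a compartment of a bin; origin at the centre of its underside; stays there
- bottle_b3: loose 100 ml bottle with a blue cap, 46 mm across, 86 mm high, standing in a compartment of a bin; origin at the centre of its underside; stays there
- bottle_c1: loose 100 ml bottle with a blue cap, 46 mm across, 86 mm high, standing in a compartment of a bin; origin at the centre of its underside; stays there
- bottle_c2: loose 100 ml bottle with a blue cap, 46 mm across, 86 mm high, standing in a compartment of a bin; origin at the centre of its underside; stays there
- tape_roll: bystander: blue tape roll lying flat, 52 mm across, 14 mm high; origin at the centre of its underside
- timer: bystander: small white lab timer, 66 x 66 x 18 mm; origin at the centre of its underside
- marker: bystander: marker pen lying on the worktop, 15 x 140 x 18 mm, long axis its y; origin at the centre of its underside
- flask: bystander: conical flask, 63 mm across, 109 mm high; origin at the centre of its underside
Not all that is in view belongs to the job. Leave any brown or pink look-alike of the bottle_a2 alone.

How it is judged:
By the outcome, as a careful person would: the job done as asked, in the order asked, and still so for the second after the job is handed in, with the robot touching nothing.
It also fails if it takes over 42 s, if anything falls off the work surface, if the arm or the gripper's body presses on something with over 40 N, if the wrist force passes 120 N, or if a joint passes its speed limit or range.

ROBOT

A 6-joint arm with a two-finger parallel gripper is mounted at the origin on a cart in front of the work surface, level with it; the furniture and walls round the work are solid. World frame = base frame: x ahead of the robot, y to its left, z up, the work surface at z = 0. Lengths are in m, angles in degrees, forces in N, time in s.
With the tool pointing down it reaches from about 0.3 to 0.825 m from the base axis. Payload 5.4 kg.
Tool frame: the origin (TCP) lies at the very end of the fingers, on their centre line; the grasp point (between the pads) lies 19 mm behind it; z points along the fingers, x is the direction in which the jaws open and shut, and the axes are right-handed (so a half turn about z gives the same grasp; the last joint's range is limited). The gripper opens to 92 mm and grips with 3 to 60 N. Pads are 20 mm wide; open, the fingers measure 128 mm over their backs; the gripper's body (75 mm by 189 mm) begins 69 mm behind the grasp point.
Start: joints at [-78.673, 9.076, 91.501, -0, 79.423, -12.038], TCP at [0.228, -0.528, 0.215] pointing down, gripper open.
Joint ranges: [-166.64, 166.64], [-54.1, 131.32], [10.49, 154.53], [-73.88, 253.88], [9.74, 151.15], [-171.62, 171.62]. Speed limits (degrees/s): [147.25, 147.25, 180, 180, 180, 180].

INTERFACE

Orientations are given as [roll, pitch, yaw] about the fixed x, y, z axes, in that order (R = Rz(yaw) Ry(pitch) Rx(roll)).
In Python, from workcell import * gives the robot as it stands.
- The arm moves only by the tool send_rows, never from a script. Its argument "commands" is one flat list of numbers, 7 for each row, row after row: the shift along the world's x, y, z in m, then the turn, a rotation vector about the world's x, y, z in rad, then the finger opening in m, from 0 to 0.0919. In form: [dx, dy, dz, rx, ry, rz, jaw, dx, dy, dz, rx, ry, rz, jaw, ...]. A call has exactly 8 rows; each row is the pose to reach, as a shift and turn from the pose commanded when the call began; what a row does not reach only later rows make up. A row lasts 1/8 s, in which the tool goes at most 62.5 mm and 10.7 degrees, less where a joint would pass 70% of its speed; a pose out of reach is approached as far as the arm can. A call with a gripper value outside its range is refused whole. The fingers move at their own pace and stop on an object; "newtons" is the grip in N (left out, the last holds). Time passes only in rows, so rows that repeat a pose let the fingers close, or fill a call up. It gives the time, the measured TCP pose, the force and the opening at its end, in the units of the state.
- sense(): the state, without advancing time (a new reading comes with each control period).
- capture(name): name is "side" or "top" or "wrist"; returns a dict with "pixels" (480x640x3 uint8, blue, green, red), "fx", "fy", "cx", "cy" (pixels), "world_from_camera" (4x4, takes a point from camera to world coordinates); the wrist camera has in their place "hand_eye" (4x4, takes a point from camera to tool coordinates, whose origin is the TCP and whose axes are the tool frame's). Camera axes: x right, y down, z forward; pixel columns grow to the right and rows downward; lengths in m; the calibration is good to about 2 mm. A picture is of the moment at which its call begins: read the wrist's pose just before it. There is no depth.
- sign_off(): hands the job in, once; it reports no verdict.
The state is a dict: "clock": time; "joints": joint angles; "joint_vel": joint speeds; "tau": joint torques, N m; "eef_pos": TCP position; "ee_rot": TCP orientation; "wrist_force": force on the tool from outside, world axes, zero at the start; "wrist_torque": the same for the moment, N m; "grip_width": finger opening in m.
Only numpy, scipy, OpenCV 4.12 (cv2) and the standard library are available. Lean on these libraries where they do the work, as an engineer would, in place of code of your own. Each camera call takes 0.05 s, during which the arm holds its last target.

## Working session

There is one attempt and no reset: what is moved stays moved. The work goes in short steps, Python scripts to look and compute and a tool call to move; the robot and the scene stay as the last step left them, time stands still between calls to the robot, and variables do not carry over. Pictures are saved under pics/ and viewed, and the job is handed in when it is done.

Besides the shell and the picture viewer there is one more tool, called after "Call:" as name(argument=value, ...) on one line, values as JSON. send_rows: Moves the arm, as the interface text tells. Its arguments: {"type":"object","properties":{"commands":{"type":"array"},"newtons":{"type":"number"}},"required":["commands"]}

```bash
mkdir -p pics
python3 - <<'E'
from workcell import *
import cv2
print(sense())
for n in ("top","side"):
    c=capture(n); cv2.imwrite(f"pics/{n}0.png",c["pixels"]); print(n,c["fx"],c["fy"],c["cx"],c["cy"],c["world_from_camera"])
E
```

```text
{'clock': 0.0, 'joints': array([-7.86721639e+01,  9.11182851e+00,  9.15725324e+01,  3.62063303e-04,
        7.94235938e+01, -1.20376429e+01]), 'joint_vel': array([ 0.03383949,  0.01923129,  0.00729499, -0.09667291,  0.04028429,
       -0.05941451]), 'tau': array([ 4.01846501e-04, -3.85575557e+01, -3.22105050e+01,  7.02240737e-02,
        3.81319004e-02, -1.38795776e-04]), 'eef_pos': array([ 0.2278991 , -0.52721788,  0.21362385]), 'ee_rot': array([-1.79977138e+02,  1.05506744e-01, -6.66345667e+01]), 'wrist_force': array([-0.1228641 ,  0.03801945,  0.43446653]), 'wrist_torque': array([-0.01116727, -0.02198942,  0.02023673]), 'grip_width': 0.09201047537771295}
top 499.30317623206616 499.30317623206616 327.02275849572004 239.57952630122688 [[-0.02305249 -0.9914481   0.12844937  0.36867871]
 [-0.99962311  0.0247747   0.01182586  0.03715209]
 [-0.01490703 -0.12812834 -0.99164556  1.29385763]
 [ 0.          0.          0.          1.        ]]
side 477.8800701045685 477.8800701045685 317.2340451668595 247.03463891347633 [[ 0.99927641  0.02588652 -0.0278666   0.55323705]
 [ 0.03623233 -0.42499198  0.90447169 -1.0345916 ]
 [ 0.01157054 -0.90482689 -0.42562239  0.55207323]
 [ 0.          0.          0.          1.        ]]
```

View pics/top0.png

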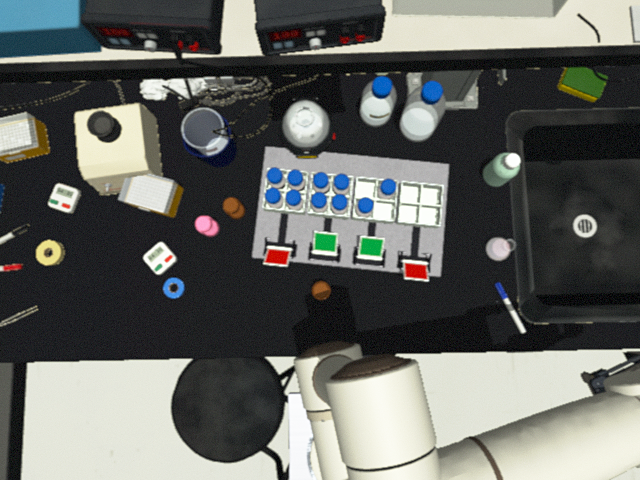

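View pics/side0.png

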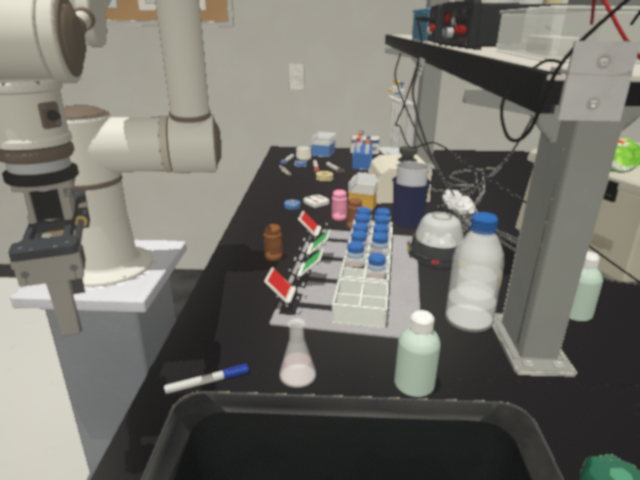

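Run:
```python
import cv2
a=cv2.imread("pics/top0.png")
cv2.imwrite("pics/top0c.png",cv2.resize(a[60:300,200:470],None,fx=2.9,fy=2.5,interpolation=cv2.INTER_CUBIC))
```

```text
(no output)
```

View pics/top0c.png

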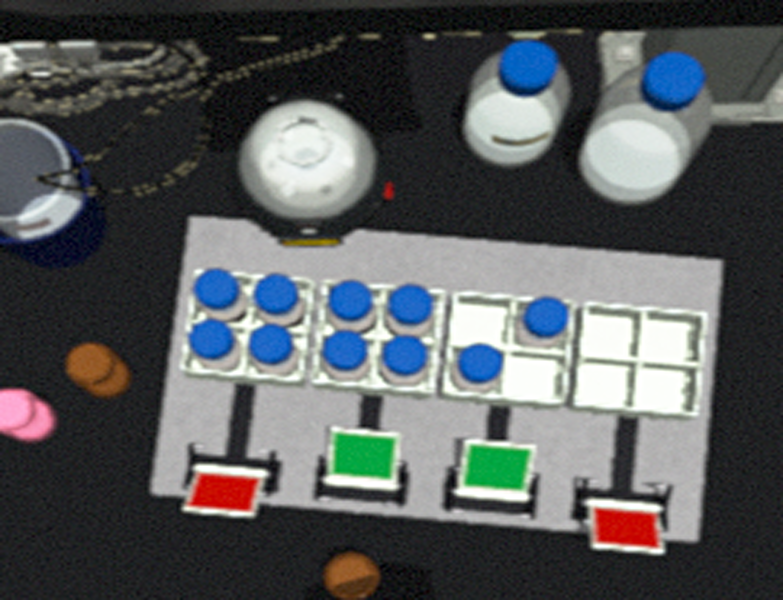

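The bins left to right, at pixels (284,190), (329,194), (375,200) and (420,205), show 4, 4, 2 and 0 blue-capped bottles. Their tags show red (278,256), green (324,243), green (371,247) and red (415,271). Tags 1 and 3 are therefore wrong. The brown look-alikes at (321,290) and (233,207) and the pink one at (207,225) stay untouched.

```bash
cat > h.py <<'E'
import numpy as np, cv2
def ray(c,u,v):
    T=c["world_from_camera"]; d=T[:3,:3]@np.array([(u-c["cx"])/c["fx"],(v-c["cy"])/c["fy"],1.]); return T[:3,3],d
def onz(c,u,v,z):
    o,d=ray(c,u,v); return o+d*(z-o[2])/d[2]
def proj(c,P):
    T=c["world_from_camera"]; q=T[:3,:3].T@(np.array(P)-T[:3,3]); return np.array([c["fx"]*q[0]/q[2]+c["cx"],c["fy"]*q[1]/q[2]+c["cy"]])
E
python3 - <<'E'
from workcell import *
from h import *
c=capture("top")
pc=lambda x,y:(x/2.9+200,y/2.5+60)
C=[onz(c,*pc(*p),.008) for p in [(188,217),(722,260),(698,542),(152,493)]]
for p in C: print(p.round(4))
print([np.linalg.norm(C[i]-C[(i+1)%4]).round(4) for i in range(4)])
ctr=sum(C)/4; ex=C[0]+C[1]-C[2]-C[3]; yx=np.arctan2(ex[1],ex[0]); ey=C[0]+C[3]-C[1]-C[2]; yy=np.arctan2(-ey[0],ey[1]); print(ctr,np.degrees([yx,yy]))
# tag free edges: crop mid
for n,p,z in [("t1 free",(221,513),.077),("t2 free",(365,431),.077),("t3 free",(499,442),.077),("t4 free",(627,549),.077),("bin1 TL",(190,270),.053),("bin4TR",(706,312),.053),("bin4BR",(696,413),.053),("bin1BL",(182,372),.053),("brown",(352,574),.08)]:
    print(n,onz(c,*pc(*p),z).round(4))
E
```

```text
[0.7887 0.2125 0.008 ]
[ 0.7283 -0.2739  0.008 ]
[ 0.4318 -0.2366  0.008 ]
[0.494  0.2468 0.008 ]
[np.float64(0.4901), np.float64(0.2988), np.float64(0.4874), np.float64(0.2967)]
[ 0.61069791 -0.01279314  0.008     ] [-6.90245184 -7.21279268]
t1 free [0.4663 0.1773 0.077 ]
t2 free [0.5442 0.0541 0.077 ]
t3 free [ 0.5304 -0.0591  0.077 ]
t4 free [ 0.423  -0.1624  0.077 ]
bin1 TL [0.7179 0.205  0.053 ]
bin4TR [ 0.6619 -0.2461  0.053 ]
bin4BR [ 0.5587 -0.2321  0.053 ]
bin1BL [0.612  0.2128 0.053 ]
brown [0.4042 0.0681 0.08  ]
```

Measured sizes match the description: the board comes out at 0.490 x 0.298 m and the free edges fall within 3 mm of the model. Board yaw is about -7.1°. Hinges are at tag 1 (0.512, 0.174) and tag 3 (0.484, -0.054). I'll close the jaws, travel high and align the tool with the board.

Call:
send_rows(commands=[0.031,0.044,0,0,0,-0.066,0,0.062,0.088,0,0,0,-0.132,0,0.093,0.132,0,0,0,-0.198,0,0.124,0.176,0,0,0,-0.264,0,0.155,0.22,0,0,0,-0.33,0,0.186,0.264,0,0,0,-0.4,0,0.217,0.308,0,0,0,-0.466,0,0.25,0.35,0,0,0,-0.532,0], newtons=10)

```text
clock: 1.15
eef_pos: [0.4786, -0.1762, 0.2145]
ee_rot: [180.0, -0.0, -97.2]
wrist_force: [1.1, -0.8, 0.5]
grip_width: 0.0142
```

Call:
send_rows(commands=[0.026,0.038,0,0,0,0,0,0.052,0.077,0,0,0,0,0,0.077,0.115,0,0,0,0,0,0.077,0.115,-0.02,0,0,0,0,0.077,0.115,-0.045,0,0,0,0,0.077,0.115,-0.065,0,0,0,0,0.077,0.115,-0.065,0,0,0,0,0.077,0.115,-0.065,0,0,0,0])

```text
clock: 2.15
eef_pos: [0.5554, -0.063, 0.1504]
ee_rot: [-179.9, -0.0, -97.1]
wrist_force: [-0.3, -0.7, 0.7]
grip_width: 0.0005
```

Run:
```python
from workcell import *
import cv2
from h import *
s=sense();print(s["eef_pos"],s["ee_rot"],s["grip_width"],s["clock"])
for n in ("top","side","wrist"):
    c=capture(n); p=c["pixels"]
    if n=="side": p=cv2.resize(p[180:400,160:440],None,fx=2.7,fy=2.7)
    cv2.imwrite(f"pics/{n}1.png",p)
    if n=="side":
        print(proj(c,s["eef_pos"]))
```

```text
[ 0.55543904 -0.0630184   0.15040757] [-1.79941361e+02 -8.50657631e-03 -9.71242632e+01] 0.0004960389541255679 2.15
[332.14662322 224.53692213]
```

View pics/side1.png

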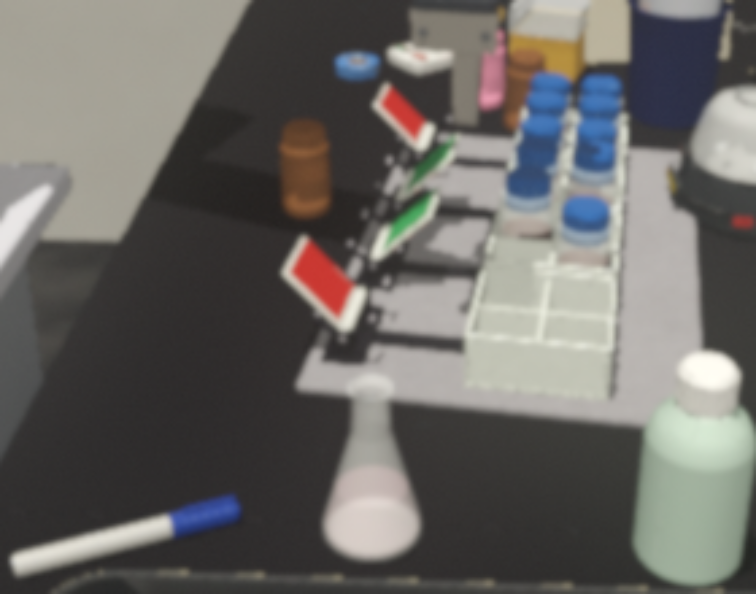

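View pics/wrist1.png

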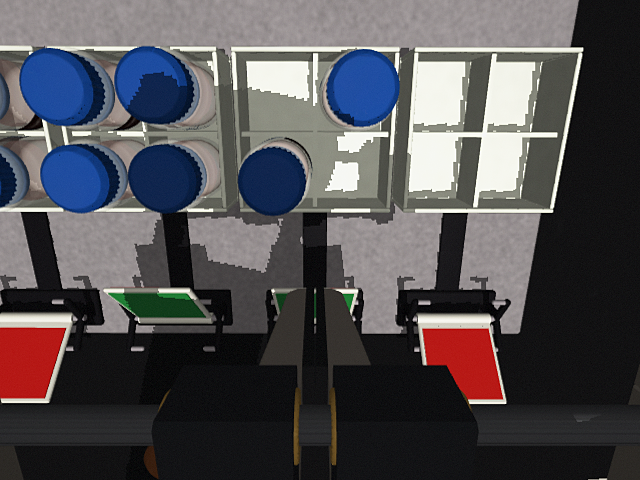

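The wrist view shows the fingertip centred on tag 3 (315,290), with bin 3's front edge well clear at row 210. Next I lower into the gap between tag and bin.

Call:
send_rows(commands=[0,0,-0.012,0,0,0,0,0,0,-0.025,0,0,0,0,0,0,-0.04,0,0,0,0,0,0,-0.055,0,0,0,0,0,0,-0.067,0,0,0,0,0,0,-0.077,0,0,0,0,0,0,-0.084,0,0,0,0,0,0,-0.084,0,0,0,0])

```text
clock: 3.3
eef_pos: [0.5548, -0.0627, 0.0651]
ee_rot: [180.0, 0.0, -97.1]
wrist_force: [-0.3, -0.9, 0.1]
grip_width: 0.0005
```

Run:
```python
from workcell import *
import cv2
s=sense();print(s["eef_pos"],s["wrist_force"])
for n in ("side","wrist"):
    c=capture(n); p=c["pixels"]
    if n=="side": p=cv2.resize(p[180:320,250:430],None,fx=4,fy=4,interpolation=2)
    cv2.imwrite(f"pics/{n}2.png",p)
```

```text
[ 0.55475127 -0.06273566  0.06511651] [-0.29842133 -0.91059533  0.07179681]
```

View pics/side2.png

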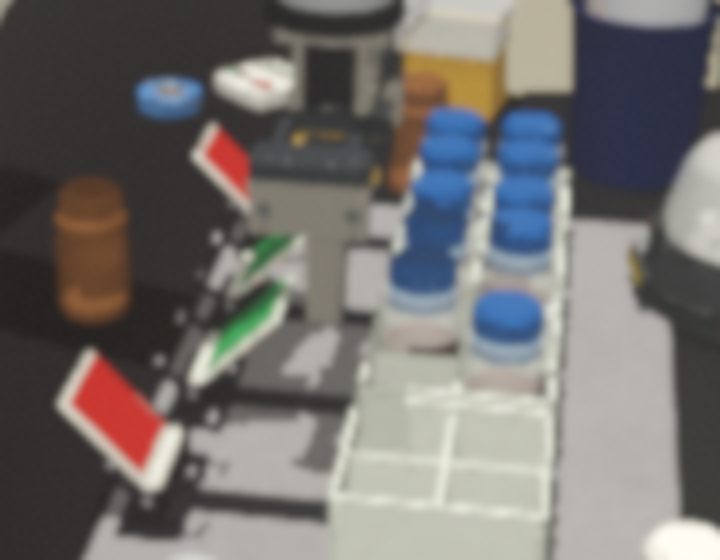

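View pics/wrist2.png

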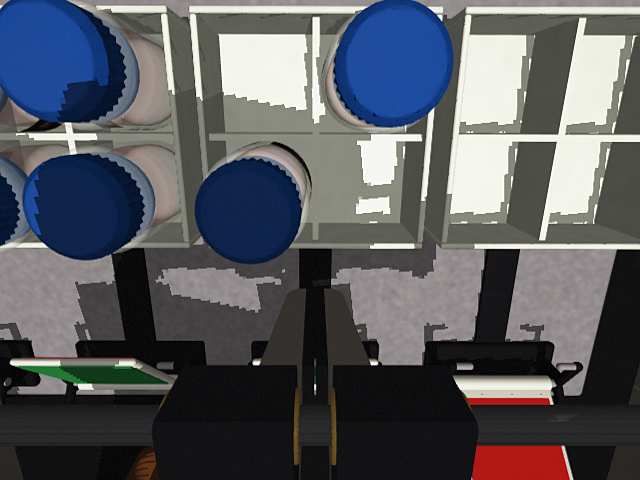

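The side view shows the tip at (325,320) in the crop, between tag 3's free edge and bin 3, touching nothing. Next I push slowly towards the robot.

Call:
send_rows(commands=[-0.005,0.0006,0,0,0,0,0,-0.01,0.0012,0,0,0,0,0,-0.015,0.0018,0,0,0,0,0,-0.02,0.0025,0,0,0,0,0,-0.025,0.0031,0,0,0,0,0,-0.03,0.0037,0,0,0,0,0,-0.035,0.0044,0,0,0,0,0,-0.04,0.005,0,0,0,0,0])

```text
clock: 4.4
eef_pos: [0.5146, -0.0578, 0.0656]
ee_rot: [180.0, 0.0, -97.1]
wrist_force: [0.8, 0.3, 0.5]
grip_width: 0.0004
```

Call:
send_rows(commands=[-0.005,0.0006,0,0,0,0,0,-0.01,0.0012,0,0,0,0,0,-0.015,0.0018,0,0,0,0,0,-0.02,0.0025,0,0,0,0,0,-0.025,0.0031,0,0,0,0,0,-0.03,0.0037,0,0,0,0,0,-0.035,0.0044,0,0,0,0,0,-0.038,0.005,0,0,0,0,0])

```text
clock: 5.4
eef_pos: [0.4767, -0.0528, 0.0656]
ee_rot: [-180.0, 0.0, -97.1]
wrist_force: [-0.1, -0.5, -0.2]
grip_width: 0.0003
```

Run:
```python
from workcell import *
import cv2
s=sense();print(s["eef_pos"],s["wrist_force"])
for n in ("side",):
    c=capture(n); p=c["pixels"]
    if n=="side": p=cv2.resize(p[180:320,250:430],None,fx=4,fy=4,interpolation=2)
    cv2.imwrite(f"pics/{n}3.png",p)
```

```text
[ 0.47669786 -0.0527853   0.06560579] [-0.14625848 -0.50784331 -0.20365126]
```

View pics/side3.png

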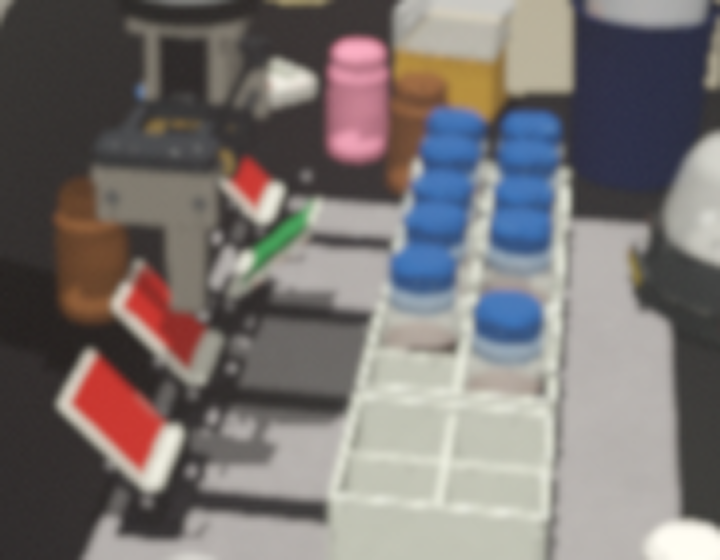

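Tag 3 now lies forward showing red, at (168,325) in the crop. Next I lift and cross to the robot side of tag 1.

Call:
send_rows(commands=[0,0,0.03,0,0,0,0,0,0,0.08,0,0,0,0,0,0,0.1,0,0,0,0,-0.01,0.05,0.1,0,0,0,0,-0.02,0.1,0.1,0,0,0,0,-0.03,0.15,0.1,0,0,0,0,-0.04,0.2,0.1,0,0,0,0,-0.047,0.237,0.1,0,0,0,0])

```text
clock: 6.45
eef_pos: [0.4294, 0.186, 0.1657]
ee_rot: [-180.0, 0.0, -97.1]
wrist_force: [-0.6, -0.5, 0.5]
grip_width: 0.0009
```

Call:
send_rows(commands=[0,0,-0.01,0,0,0,0,0,0,-0.03,0,0,0,0,0,0,-0.05,0,0,0,0,0,0,-0.065,0,0,0,0,0,0,-0.08,0,0,0,0,0,0,-0.092,0,0,0,0,0,0,-0.1,0,0,0,0,0,0,-0.1,0,0,0,0])

```text
clock: 7.45
eef_pos: [0.4297, 0.1841, 0.0651]
ee_rot: [179.9, -0.0, -97.1]
wrist_force: [0.5, -0.5, 0.2]
grip_width: 0.0004
```

Run:
```python
from workcell import *
import cv2
s=sense();print(s["eef_pos"],s["wrist_force"])
for n in ("side","top"):
    c=capture(n); p=c["pixels"]
    if n=="side": p=cv2.resize(p[180:320,250:430],None,fx=4,fy=4,interpolation=2)
    else: p=cv2.resize(p[140:320,200:460],None,fx=3,fy=3,interpolation=2)
    cv2.imwrite(f"pics/{n}4.png",p)
```

```text
[0.42967743 0.18410952 0.06509819] [ 0.46415774 -0.51657873  0.24220567]
```

View pics/side4.png

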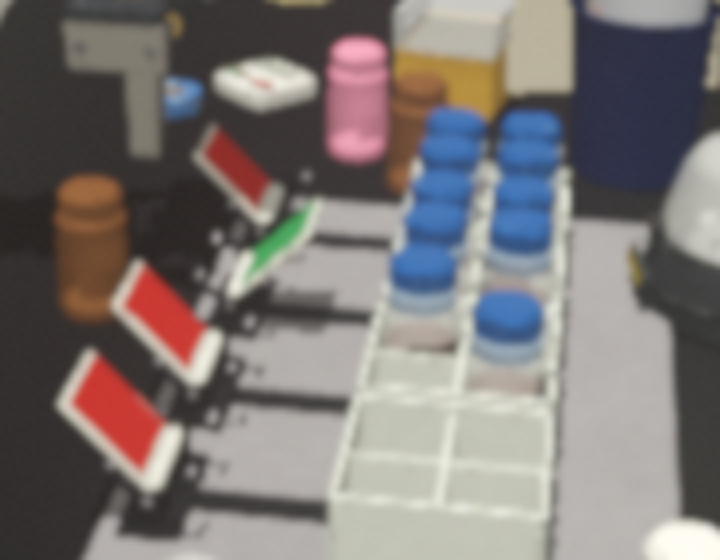

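View pics/top4.png

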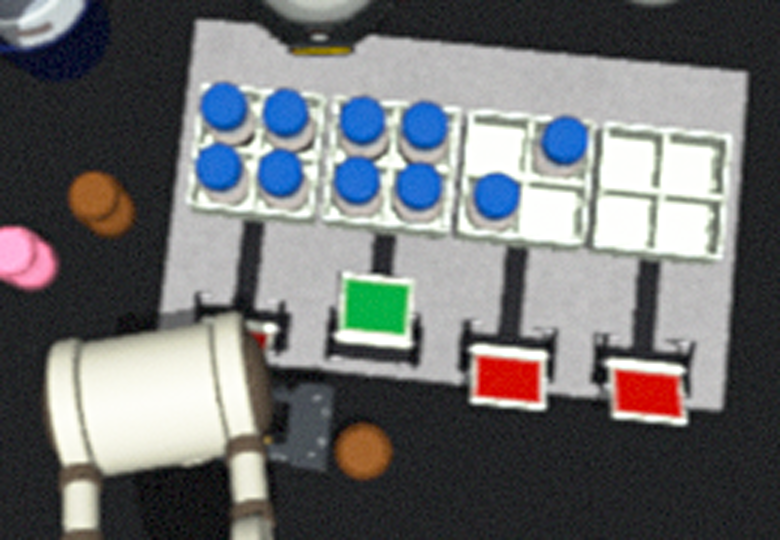

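The tip is in front of tag 1 (145,155 in the side crop), in line and touching nothing. I push away from the robot.

Call:
send_rows(commands=[0.006,-0.0007,0,0,0,0,0,0.012,-0.0015,0,0,0,0,0,0.017,-0.0021,0,0,0,0,0,0.022,-0.0027,0,0,0,0,0,0.027,-0.0033,0,0,0,0,0,0.032,-0.004,0,0,0,0,0,0.037,-0.0046,0,0,0,0,0,0.042,-0.0052,0,0,0,0,0])

```text
clock: 8.55
eef_pos: [0.4724, 0.1789, 0.0656]
ee_rot: [-180.0, -0.0, -97.1]
wrist_force: [-0.8, -0.2, -0.0]
grip_width: 0.0009
```

Call:
send_rows(commands=[0.005,-0.0006,0,0,0,0,0,0.011,-0.0014,0,0,0,0,0,0.017,-0.0021,0,0,0,0,0,0.023,-0.0029,0,0,0,0,0,0.029,-0.0036,0,0,0,0,0,0.035,-0.0044,0,0,0,0,0,0.041,-0.0051,0,0,0,0,0,0.046,-0.0057,0,0,0,0,0])

```text
clock: 9.55
eef_pos: [0.5185, 0.1732, 0.0656]
ee_rot: [-180.0, 0.0, -97.1]
wrist_force: [0.4, -0.5, -0.4]
grip_width: 0.0002
```

Run:
```python
from workcell import *
import cv2
s=sense();print(s["eef_pos"],s["wrist_force"])
for n in ("side",):
    c=capture(n); p=c["pixels"]
    if n=="side": p=cv2.resize(p[180:320,250:430],None,fx=4,fy=4,interpolation=2)
    cv2.imwrite(f"pics/{n}5.png",p)
```

```text
[0.51845543 0.17321653 0.06561923] [ 0.42111663 -0.50009739 -0.42801374]
```

View pics/side5.png

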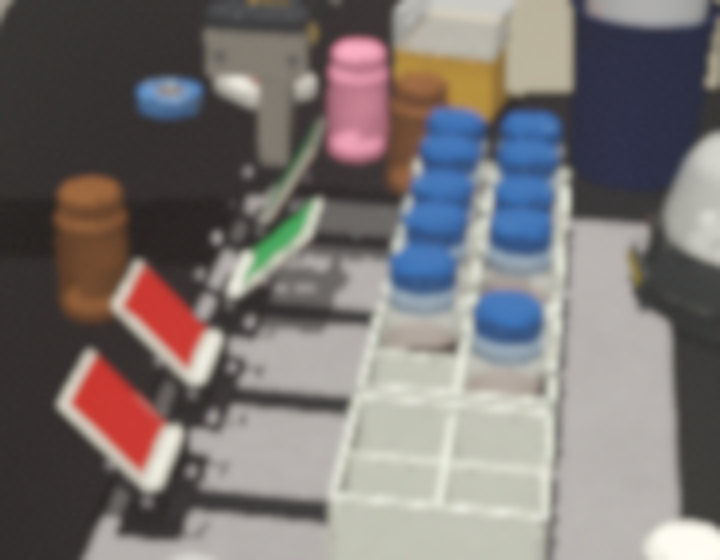

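Tag 1 has gone past upright towards the bin (295,170). I lift straight up and withdraw.

Call:
send_rows(commands=[-0.004,0,0.02,0,0,0,0,-0.006,0,0.06,0,0,0,0,-0.006,0,0.11,0,0,0,0,-0.02,0,0.15,0,0,0,0,-0.07,0,0.15,0,0,0,0,-0.12,0,0.15,0,0,0,0,-0.15,0.03,0.15,0,0,0,0,-0.17,0.06,0.15,0,0,0,0])

```text
clock: 10.6
eef_pos: [0.3468, 0.2338, 0.2157]
ee_rot: [-180.0, 0.0, -97.2]
wrist_force: [0.7, -0.2, 0.6]
grip_width: 0.0005
```

Run:
```python
from workcell import *
import cv2
s=sense();print(s["eef_pos"],s["wrist_force"])
for n in ("side","top"):
    c=capture(n); p=c["pixels"]
    if n=="side": p=cv2.resize(p[180:320,250:430],None,fx=4,fy=4,interpolation=2)
    else: p=cv2.resize(p[140:320,200:460],None,fx=3,fy=3,interpolation=2)
    cv2.imwrite(f"pics/{n}6.png",p)
```

```text
[0.34677684 0.23376636 0.21573457] [ 0.71857584 -0.24490702  0.64043672]
```

View pics/side6.png

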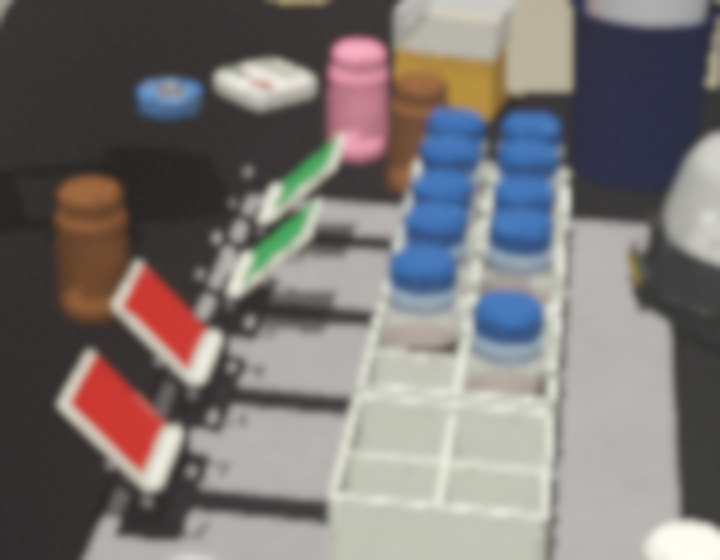

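View pics/top6.png

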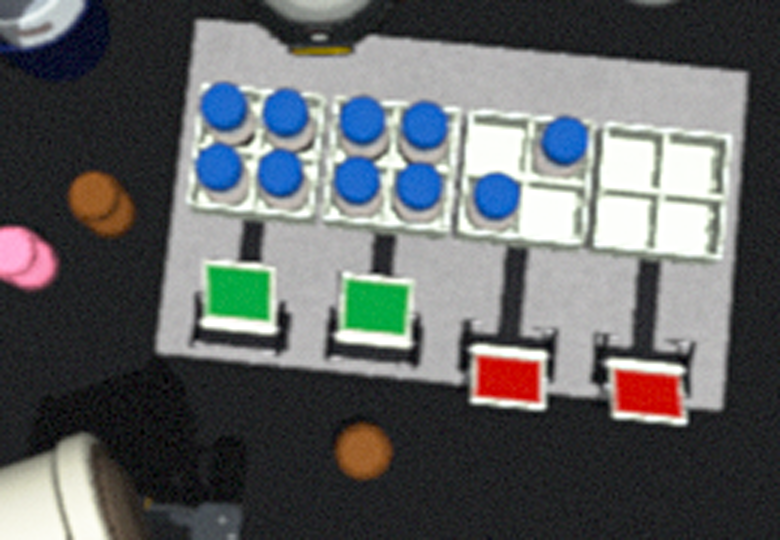

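The tags now read green, green, red, red, from left to right. Bottles and bystanders are where they were, and the arm is clear.

```bash
python3 -c "
from workcell import *
print(sign_off())"
```

```text
the job is handed in; nothing more can be done
None
```

The stock board is set and handed in. From left to right the bins hold 4, 4, 2 and 0 bottles, and their tags now read green, green, red, red.

- **Tags moved:** I pushed two tags with the closed fingertip. The third tag (bin with 2 bottles) went over from green to red. The first tag (full bin) went over from red to green. The other two were already right, so I left them alone.
- **Last checks:** The final top and side pictures show all four tags resting at their stops. The bottles, the brown and pink look-alikes and the other bench items in those pictures are where they were. The marker and flask were outside the final crops, and the arm did not go near them while low.
- **Force and time:** Wrist force stayed near 1 N in every reading I took. The arm finished clear of everything at about 10.7 s of the 42 s allowed.
- **Failed or disagreeing checks:** There were none.

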